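# Feed a label and hold the dish label press at its set pressure

### The job

Label the petri dish in the bench press: first swing the orange-pegged advance lever outward to its stop and let it spring all the way back, with the plunger still up, to feed a label. Then press the black plunger knob down until the red pointer is level with the green marker, not far past it, and keep it held there: your program finishes while still holding the knob down at the mark. Leave the green marker and the vessels standing on the bench alone.

Things in the scene. Friction and masses are not known exactly. Their poses are not given: they have to be found in the camera images.
- press: white bench label press, fixed. Origin on the bench under the plunger axis; z up, x towards its column at the back, y towards its lever side (left at yaw 0). Foot plate 200 deep (x -70 to 130), 120 wide. Head 70 wide in y, x from -38 to 118, top 170 mm up. A petri dish is fixed under its rubber foot, which does not move. Grey label cassette at y 45 to 95, up to 72 mm high.
- knob_top (a point): centre of the flat top (36 mm wide) of the black palm knob on the plunger; knob 48 mm wide, its top 230 mm above the bench at rest and 200 mm when fully down. Push it straight down from above.
- plunger (a joint): downward travel of the plunger in m: 0 at rest, 0.030 at its bottom stop. A spring pushes it back up: about 2 N starts it, rising by 0.4 N per mm to about 14 N at the bottom.
- pointer (a point): middle of the red pointer, a tab 26 x 20 x 4 mm (x, y, z) that juts out in front of the black scale on the front of the head and moves down with the plunger, one to one; its middle is 155 mm above the bench at rest. Axes as the press.
- green_marker (a point): middle of the green marker, a block 28 x 22 x 8 mm (x, y, z) jutting out beside the pointer on the same scale; it shows the set pressure and its middle is 10 to 24 mm below the resting pointer, different each time. Height of this point = height at which the pointer must be held. Axes as the press.
- lever (a joint): angle of the advance lever in rad: 0 at rest (arm pointing along the press's -x), 0.9 at its stop. Seen from above it swings clockwise, so its peg first moves along the press's +y, away from the head. A spring (about 2 N at the peg at rest, 5 N at the stop) returns it when let go.
- lever_peg (a point): middle of the upright orange peg at the end of the lever, 14 mm in diameter, 60 mm tall, from 70 to 130 mm above the bench, free all round; 80 mm from the lever's pivot.
- lever_pivot (a point): point on the lever's upright pivot axis, 61 mm above the bench, at x = 30, y = 140 mm in the press's frame; the lever's arm lies 61 to 73 mm above the bench.
- beaker: small clear beaker, 41 mm wide, 34 mm high, standing loose on the bench, a bystander; origin at the centre of its underside
- vial: amber vial with black cap, 30 mm wide, 62 mm high, standing loose on the bench, a bystander; origin at the centre of its underside
- drop_bottle: white dropper bottle with red tip, 25 mm wide, 78 mm high, standing loose on the bench, a bystander; origin at the centre of its underside
- media: clear media bottle with orange cap, 70 mm wide, 140 mm high, standing loose on the bench, a bystander; origin at the centre of its underside

How it is judged:
On the way, in this order (a step that is already met when the one before it is completed fails the run):
1. the advance lever is swung to its stop (at least 0.83 of 0.9 rad) with the plunger up (value of joint lever above 0.83 rad and value of joint plunger below 0.003 m), for 0.05 s.
2. the lever is let go and is back home (below 0.08 rad), the plunger still up (less than 3 mm down) (value of joint lever below 0.08 rad and value of joint plunger below 0.003 m), for 0.1 s.
3. the plunger is held with the pointer level with the green marker, within 4 mm, for 1 s (z of pointer in the frame of green_marker between -0.004 and 0.004 m), for 1 s.
At the end, for the whole second after the job is handed in: the robot still presses the plunger (at least 1.5 N), the pointer is level with the green marker within 4 mm and still (under 10 mm/s), and the lever is home (below 0.08 rad) (all of step 3 and velocity of joint plunger between -0.01 and 0.01 m/s and value of joint lever below 0.08 rad and contact force between any of the fingers, the arm and press above 1.5 N); the arm keeps its last pose, push and grip.
It fails at once if the pointer is pushed more than 7 mm below the green marker (z of pointer in the frame of green_marker below -0.007 m).
It fails at once if the green marker is shifted along its scale by more than 2.5 mm (distance of green_marker from where it was at the start of the episode above 0.0025 m).
It fails at once if a bystander is moved by more than 20 mm or tipped (distance of any of beaker, vial, drop_bottle, media from where it was at the start of the episode above 0.02 m or angle between any of beaker, vial, drop_bottle, media's own z axis and vertical above 0.3 rad).
It also fails if it takes over 45 s, if anything falls off the work surface, if the arm or the gripper's body presses on something with over 40 N, if the wrist force passes 120 N, or if a joint passes its speed limit or range.

### The arm

A 7-joint arm with a two-finger parallel gripper is mounted at the origin on a cart in front of the work surface, level with it; the furniture and walls round the work are solid. World frame = base frame: x ahead of the robot, y to its left, z up, the work surface at z = 0. Lengths are in m, angles in rad, forces in N, time in s.
With the tool pointing down it reaches from about 0.4 to 0.875 m from the base axis. Payload 19.3 kg.
Tool frame: the origin (TCP) lies at the very end of the fingers, on their centre line; the grasp point (between the pads) lies 19 mm behind it; z points along the fingers, y is the line along which they close (so a half turn about z gives the same grasp; the last joint's range is limited). The gripper opens to 85 mm and grips with 20 to 120 N. Pads are 22 mm wide; open, the fingers measure 114 mm over their backs; the gripper's body (76 mm by 85 mm) begins 54 mm behind the grasp point. The pads swing forward as they close: fully open they stand 13 mm farther back than shut.
Start: joints at [-1.324, 0.521, -0.036, 1.599, 0.021, 1.021, -0.113], TCP at [0.195, 0.594, 0.231] pointing down, gripper open.
Joint ranges: [-2.91, 2.91], [-0.3, 2.13], [-1.5, 1.42], [0.17, 2.43], [-1.26, 4.41], [0.16, 1.93], [-2.52, 2.52]. Speed limits (rad/s): [1.89, 1.89, 2.39, 2.39, 3.01, 3.01, 3.01].

### API

Orientations are given as [roll, pitch, yaw] about the fixed x, y, z axes, in that order (R = Rz(yaw) Ry(pitch) Rx(roll)).
In Python, from workcell import bot gives the robot as it stands. The module is installed in compiled form; this text tells all that it offers.
- The arm moves only by the tool apply_moves, never from a script. Its arguments are lists of equal length, an entry for each row: "claw": the finger opening in m, from 0 to 0.0854; "xyz": the shift along the tool's x, y, z in m, a list of three; "twist": the turn, a rotation vector about the tool's x, y, z in rad, a list of three. A call has 1 to 20 rows; each row shifts and turns the commanded pose from where the row before left it, along the tool's axes as they then stand; what a row does not reach is not made up. A row lasts 1/10 s, in which the tool goes at most 50 mm and 8.59 degrees, less where a joint would pass 70% of its speed; a pose out of reach is approached as far as the arm can. A call with a gripper value outside its range is refused whole. The fingers move at their own pace and stop on an object; "force" is the grip in N (left out, the last holds). Time passes only in rows, so rows that do not move let the fingers close. It gives the time, the measured TCP pose, the force, the opening and the grip force at its end, in the units of the state.
- bot.observe(): the state, without advancing time (a new reading comes with each control period).
- bot.grab_frame(name): name is "side" or "top"; returns a dict with "img" (420x560x3 uint8, red, green, blue), "vfov" (degrees; the focal length in pixels is half the picture's height over the tangent of half this angle, whatever the lens; pixels are square), "cx", "cy" (the principal point, pixels), "view" (4x4, takes a point from world to camera coordinates). Camera axes: x right, y up, looking along -z (the intrinsics and any distortion apply to the point x, -y, -z); pixel columns grow to the right and rows downward; lengths in m; the calibration is good to about 2 mm. A picture is of the moment at which its call begins. There is no depth.
- bot.job_done(): hands the job in; it is judged then, once.
Trained networks look in the newest picture that a camera, given by its name, has taken for a name from the list of things; names that differ only in an ending like _2 or _b are one class to them, and where a whole thing is asked for, a point or a joint stands for the part that bears it (a point fixed in the world has none). Each returns a list of dicts, best first, with "score" (0 to 1); they miss things now and then, are a little off and sometimes report something else, mostly with a low value. They report only what shows in the picture. A call takes as long as a camera call.
- bot.find_in(camera, query): "position" ([x, y, z] in m, in world coordinates, good to about 4 mm: the middle of the surface that is visible of it).
The state is a dict: "clock": time; "qpos": joint angles; "qd": joint speeds; "joint_efforts": joint torques, N m; "position": TCP position; "tool_rot": TCP orientation; "force": force on the tool from outside, world axes, zero at the start; "moment": the same for the moment, N m; "grip_width": finger opening in m; "finger_force": force on a finger pad.
Only numpy, scipy, OpenCV 4.12 (cv2) and the standard library are available. Lean on these libraries where they do the work, as an engineer would, in place of code of your own. Each camera call takes 0.05 s, during which the arm holds its last target. There are 200 camera calls.

## Working session

There is one attempt and no reset: what is moved stays moved. The work goes in short steps, Python scripts to look and compute and a tool call to move; the robot and the scene stay as the last step left them, time stands still between calls to the robot, and variables do not carry over. Pictures are saved under pics/ and viewed, at most 10 in all, crops included, and the job is handed in when it is done.

Besides the shell and the picture viewer there is one more tool, called after "Request:" as a command line: name --argument value ..., lists and objects as JSON in quotes. apply_moves: Moves the arm, as the interface text tells. Its arguments: {"type":"object","properties":{"claw":{"type":"array"},"xyz":{"type":"array"},"twist":{"type":"array"},"force":{"type":"number"}},"required":["claw","xyz","twist"]}

```bash
mkdir -p pics; python3 - <<'E'
from workcell import bot
import cv2,numpy as np
s=bot.observe();print({k:np.round(v,3) for k,v in s.items()})
for c in("side","top"):
    f=bot.grab_frame(c);cv2.imwrite(f"pics/{c}0.png",f["img"][:,:,::-1])
    print(c,f["vfov"],f["cx"],f["cy"],np.round(f["view"],4).tolist(),[k for k in f])
    for q in("press","knob_top","pointer","green_marker","lever_peg","beaker","vial","drop_bottle","media"):
        print(q,[(np.round(d["position"],3).tolist(),round(d["score"],2)) for d in bot.find_in(c,q)[:2]])
E
```

```text
{'clock': np.float64(0.0), 'qpos': array([-1.324,  0.522, -0.036,  1.6  ,  0.021,  1.021, -0.113]), 'qd': array([-0.001, -0.   , -0.001, -0.001,  0.   , -0.001,  0.   ]), 'joint_efforts': array([-4.0000e-03, -9.2708e+01,  1.9780e+00, -3.6995e+01,  1.8000e-02,
        8.0000e-03,  0.0000e+00]), 'position': array([0.195, 0.594, 0.231]), 'tool_rot': array([-3.14 ,  0.   ,  2.825]), 'force': array([-0.123,  1.037,  0.495]), 'moment': array([-0.047, -0.024, -0.022]), 'finger_force': np.float64(0.0), 'grip_width': np.float64(0.085)}
side 57.62724094234905 288.23510308596366 206.41825460592796 [[0.8535, -0.5211, 0.008, -0.486], [0.1886, 0.323, 0.9274, -0.2424], [-0.4859, -0.79, 0.3739, -0.8166], [0.0, 0.0, 0.0, 1.0]] ['img', 'vfov', 'cx', 'cy', 'view']
press [([0.595, -0.151, 0.084], 0.62)]
knob_top [([0.565, -0.129, 0.204], 0.89)]
pointer [([0.568, -0.129, 0.204], 0.83), ([0.453, -0.326, 0.031], 0.27)]
green_marker []
lever_peg [([0.549, 0.019, 0.09], 0.44)]
beaker []
vial [([0.706, -0.346, 0.036], 0.63)]
drop_bottle []
media [([0.413, 0.343, 0.076], 0.72)]
top 45.94143024235258 283.18021957360264 209.41360251102324 [[-0.4288, -0.9034, 0.0009, 0.2462], [0.8504, -0.4033, 0.3378, -0.5172], [-0.3048, 0.1456, 0.9412, -1.6605], [0.0, 0.0, 0.0, 1.0]] ['img', 'vfov', 'cx', 'cy', 'view']
press [([0.608, -0.094, 0.07], 0.57)]
knob_top [([0.566, -0.118, 0.229], 0.79), ([0.606, -0.098, 0.072], 0.44)]
pointer [([0.408, 0.367, 0.125], 0.75), ([0.563, -0.12, 0.227], 0.73)]
green_marker []
lever_peg [([0.601, 0.019, 0.07], 0.59)]
beaker [([0.623, 0.378, 0.009], 0.47)]
vial [([0.41, 0.367, 0.123], 0.52)]
drop_bottle [([0.448, -0.309, 0.041], 0.46)]
media [([0.41, 0.366, 0.125], 0.74)]
```

View pics/side0.png

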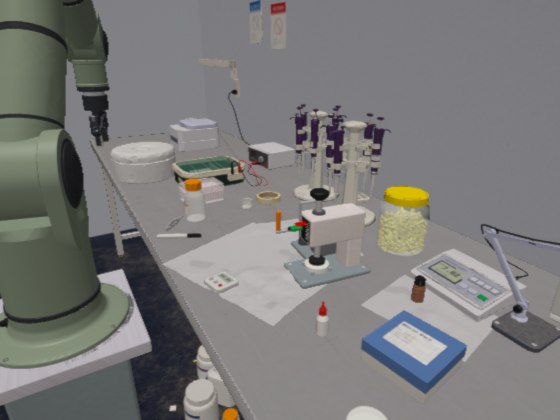

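View pics/top0.png

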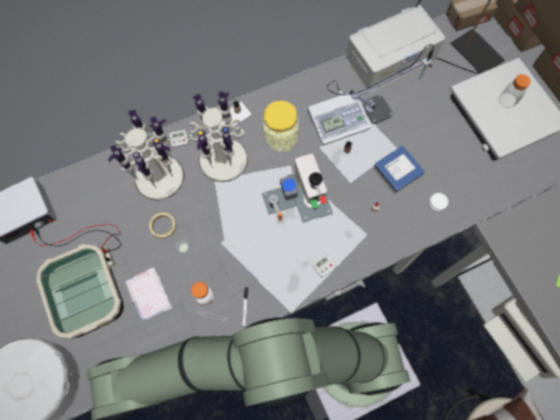

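The side view shows the knob at about (319,194), the orange peg at (279,220) and the green/red tabs near (298,227). In the top view the knob is at (316,179), the peg at (281,216), and green/red at (315,203)/(322,199). I'll zoom in on these.

```bash
python3 - <<'E'
import cv2,numpy as np
a=cv2.imread("pics/side0.png")[180:290,260:380];b=cv2.imread("pics/top0.png")[150:230,255:345]
r=lambda i,k:cv2.resize(i,None,fx=k,fy=k,interpolation=cv2.INTER_CUBIC)
A=r(a,5)[:500,:400*2][:,:410];B=r(b,4.3)
H=max(A.shape[0],B.shape[0]);o=np.zeros((H,A.shape[1]+B.shape[1],3),np.uint8);o[:A.shape[0],:A.shape[1]]=A;o[:B.shape[0],A.shape[1]:]=B
print(o.shape);cv2.imwrite("pics/crop0.png",o)
E
```

```text
(500, 797, 3)
```

View pics/crop0.png

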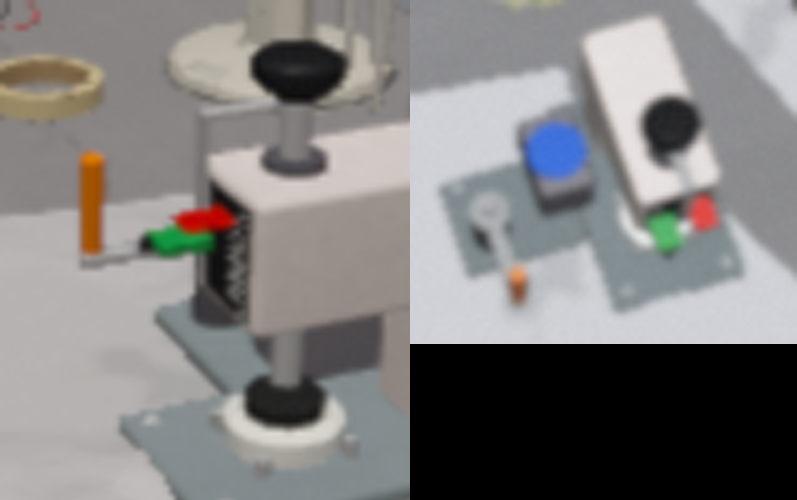

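The crop shows the orange peg upright on the lever. The red tab is on the near side of the scale, with the green tab left of it (+y) and lower. Next I'll fit the press pose and marker drop from colour blobs.

```bash
cat >h.py <<'E'
import cv2,numpy as np
from scipy.optimize import least_squares
def proj(f,P):
    P=np.atleast_2d(P);c=P@f["view"][:3,:3].T+f["view"][:3,3]
    k=210/np.tan(np.radians(f["vfov"])/2)
    return np.c_[f["cx"]+k*c[:,0]/-c[:,2],f["cy"]-k*c[:,1]/-c[:,2]]
def tri(fs,px):
    return least_squares(lambda p:np.concatenate([proj(f,p)[0]-q for f,q in zip(fs,px)]),[.55,-.1,.15])
def blob(f,kind,box):
    x0,x1,y0,y1=box;i=f["img"][y0:y1,x0:x1].astype(float);r,g,b=i[...,0],i[...,1],i[...,2]
    m={"red":np.clip((r-np.maximum(g,b)*1.0-20)/140,0,1)*(g<95),"green":(g-np.maximum(r,b)>35)*1.,
       "orange":((r-b>60)&(g>40)&(g-b>20)&(r-g>40))*1.,"black":(i.max(2)<60)*1.}[kind]
    m=(m>.3).astype(np.uint8);n,l,s,c=cv2.connectedComponentsWithStats(m)
    j=1+np.argmax(s[1:,4]);return c[j]+[x0,y0],s[j][:4]+[x0,y0,0,0],s[j][4]
E
python3 - <<'E'
from h import *;from workcell import bot
F={c:bot.grab_frame(c) for c in("side","top")}
B={"red":((290,315,215,235),(310,330,190,208)),"green":((285,306,222,236),(305,322,196,212)),"orange":((272,286,205,236),(274,288,208,224)),"black":((305,332,185,202),(305,325,165,192))}
for k,(a,b) in B.items():
    p=blob(F["side"],k,a);q=blob(F["top"],k,b);t=tri(list(F.values()),[p[0],q[0]])
    print(k,p[0].round(1),p[1],p[2],q[0].round(1),q[1],q[2],t.x.round(4),t.fun.round(2))
E
```

```text
red [300.8 223.4] [295 221  12   5] 46 [322.7 198.8] [320 195   6   8] 32 [ 0.5268 -0.1269  0.1551] [ 0.38 -0.15  0.01  0.58]
green [295.4 227.8] [290 225  13   6] 52 [313.8 203.1] [310 199   8   9] 51 [ 0.5317 -0.097   0.1304] [ 0.68 -0.27  0.04  1.02]
orange [277.8 219.6] [276 210   5  21] 91 [279.6 214.4] [278 212   4   7] 17 [0.5524 0.0237 0.1024] [ 1.1  -0.42  0.1   1.47]
black [319.3 193.7] [311 188  18  13] 167 [315.  178.9] [310 174  12  12] 102 [ 0.5822 -0.1209  0.2186] [ 0.23 -0.09 -0.01  0.34]
```

```bash
cat >fit.py <<'E'
from h import *
from scipy.optimize import minimize
def box(c,s):
    return np.array([[c[0]+a*s[0]/2,c[1]+b*s[1]/2,c[2]+d*s[2]/2] for a in(-1,1) for b in(-1,1) for d in(-1,1)])
def cyl(c,r,h): 
    t=np.arange(0,6.28,.3);return np.array([[c[0]+r*np.cos(a),c[1]+r*np.sin(a),c[2]+z] for a in t for z in(-h/2,h/2)])
S=8
def mask(uv,o,n=48):
    m=np.zeros((n*S,n*S),np.uint8);p=((uv+.5-o)*S);cv2.fillConvexPoly(m,cv2.convexHull(p.astype(np.float32)).round().astype(np.int32),255)
    return m
def down(m): return cv2.resize(m,None,fx=1/S,fy=1/S,interpolation=cv2.INTER_AREA)/255.
E
cat >run.py <<'E'
from fit import *;from workcell import bot
F={c:bot.grab_frame(c) for c in("side","top")};O={"side":np.array([265,200]),"top":np.array([285,180])}
obs={}
for c,f in F.items():
    x,y=O[c];i=f["img"][y:y+48,x:x+48].astype(float);r,g,b=i[...,0],i[...,1],i[...,2]
    if c=="top": g=g.copy()
    sr=np.clip((r-np.maximum(g,b)-(0))/190,0,1)*(np.abs(g-b)<40);sg=np.clip((g-np.maximum(r,b))/120,0,1)
    bx={"side":(22,52-0,12,40),"top":(18,48,8,34)}[c]
    w=np.zeros((48,48));w[bx[2]:bx[3],bx[0]:bx[1]]=1
    obs[c]=(sr/max(np.percentile(sr[w>0],98.5),.01)*w,sg/max(np.percentile(sg[w>0],98.5),.01)*w)
def model(p,c):
    # world xy of pointer, green; yaw; drop; per-cam pixel shift
    xr,yr,xg,yg,zr,zg,yaw=p[:7];R=np.array([[np.cos(yaw),-np.sin(yaw),0],[np.sin(yaw),np.cos(yaw),0],[0,0,1]])
    r=mask(proj(F[c],box((0,0,0),(.026,.020,.004))@R.T+[xr,yr,zr]),O[c]);g=mask(proj(F[c],box((0,0,0),(.028,.022,.008))@R.T+[xg,yg,zg]),O[c])
    g[r>0]=0;return down(r),down(g)
def cost(p):
    return sum(((np.clip(a,0,1)-b)**2).sum() for c in F for a,b in zip(obs[c],model(p,c)))+((p[4]-.155)/.003)**2*.5
best=None
for d in(.012,.018,.024):
  for yaw in(-.2,-.05):
    p=np.array([.527,-.127,.531,-.100,.155,.155-d,yaw]);sx=np.vstack([p]+[p+s*e for e,s in zip(np.eye(7),[.006]*6+[.1])])
    r=minimize(cost,p,method="Nelder-Mead",options=dict(initial_simplex=sx,maxfev=900,xatol=1e-5,fatol=1e-3))
    print(r.x.round(4),round(r.fun,2),"drop",round(1e3*(r.x[4]-r.x[5]),1))
E
python3 run.py
```

```text
[ 0.5267 -0.1265  0.5329 -0.0975  0.1546  0.1321 -0.1114] 29.64 drop 22.5
[ 0.5269 -0.1263  0.5325 -0.0979  0.1544  0.1328  0.0394] 30.02 drop 21.6
[ 0.5263 -0.1264  0.5319 -0.0976  0.1546  0.1325 -0.1429] 29.39 drop 22.2
[ 0.5268 -0.1266  0.5323 -0.0978  0.1544  0.1322  0.0122] 29.45 drop 22.2
[ 0.5261 -0.1268  0.5328 -0.0981  0.1546  0.1322 -0.1887] 29.2 drop 22.4
[ 0.5268 -0.1266  0.5327 -0.0983  0.1544  0.1325 -0.0541] 29.63 drop 21.9
```

Request:
apply_moves --claw '[0, 0, 0, 0, 0, 0, 0, 0, 0, 0, 0, 0, 0, 0, 0, 0, 0, 0, 0, 0]' --xyz '[[0, 0, 0], [0, 0, 0], [0, 0, 0], [-0.02, -0.0098, 0], [-0.041, -0.0202, 0], [-0.041, -0.0202, 0], [-0.041, -0.0202, 0], [-0.041, -0.0202, 0], [-0.041, -0.0202, 0], [-0.041, -0.0202, 0], [-0.041, -0.0202, 0], [-0.041, -0.0202, 0], [-0.041, -0.0202, 0], [-0.041, -0.0202, 0], [-0.041, -0.0202, 0], [-0.041, -0.0202, 0], [-0.041, -0.0202, 0], [-0.041, -0.0202, 0], [-0.021, -0.0107, 0], [0, 0, 0]]' --twist '[[0, 0, 0.0923], [0, 0, 0.0923], [0, 0, 0.0923], [0, 0, 0], [0, 0, 0], [0, 0, 0], [0, 0, 0], [0, 0, 0], [0, 0, 0], [0, 0, 0], [0, 0, 0], [0, 0, 0], [0, 0, 0], [0, 0, 0], [0, 0, 0], [0, 0, 0], [0, 0, 0], [0, 0, 0], [0, 0, 0], [0, 0, 0]]' --force 40

```text
clock: 3.2
position: [0.5358, -0.0051, 0.2312]
tool_rot: [-3.141, 0.001, 2.543]
force: [-0.1, 0.6, -0.4]
grip_width: -0.0003
finger_force: 0.0
```

Request:
apply_moves --claw '[0, 0, 0, 0, 0, 0]' --xyz '[[0, -0.01, 0.02], [0, 0, 0.03], [0, 0, 0.03], [0, 0, 0.03], [0, 0, 0.029], [0, 0, 0]]' --twist '[[0, 0, 0], [0, 0, 0], [0, 0, 0], [0, 0, 0], [0, 0, 0], [0, 0, 0]]'

```text
clock: 3.8
position: [0.5272, -0.0093, 0.0896]
tool_rot: [-3.139, -0.004, 2.549]
force: [0.5, 0.2, 0.6]
grip_width: 0.0005
finger_force: 0.0
```

```bash
python3 - <<'E'
from h import *;from workcell import bot
I=[]
for c,(x,y) in {"side":(250,170),"top":(250,150)}.items():
    f=bot.grab_frame(c);p=bot.observe()["position"];print(c,proj(f,p).round(1))
    if c=="side":
        q=blob(f,"orange",(270,290,200,240));print(q)
    I.append(cv2.resize(f["img"][y:y+80,x:x+90,::-1],None,fx=4.4,fy=4.4,interpolation=cv2.INTER_CUBIC))
cv2.imwrite("pics/c1.png",np.hstack(I))
E
```

```text
side [[277.3 229. ]]Traceback (most recent call last):
  File "<stdin>", line 6, in <module>
  File "h.py", line 14, in blob
    j=1+np.argmax(s[1:,4]);return c[j]+[x0,y0],s[j][:4]+[x0,y0,0,0],s[j][4]
        ~~~~~~~~~^^^^^^^^^
    return _wrapfunc(a, 'argmax', axis=axis, out=out, **kwds)
    return bound(*args, **kwds)
ValueError: attempt to get argmax of an empty sequence
```

Request:
apply_moves --claw '[0, 0, 0, 0, 0, 0, 0, 0, 0]' --xyz '[[0, 0.01, 0], [0, 0.01, 0], [0.0044, 0.0112, 0], [0.0027, 0.0117, 0], [0.0009, 0.012, 0], [-0.0009, 0.012, 0], [-0.0027, 0.0117, 0], [-0.0044, 0.0112, 0], [0, 0, 0]]' --twist '[[0, 0, 0], [0, 0, 0], [0, 0, 0], [0, 0, 0], [0, 0, 0], [0, 0, 0], [0, 0, 0], [0, 0, 0], [0, 0, 0]]'

```text
clock: 4.75
position: [0.5785, 0.0643, 0.0916]
tool_rot: [-3.138, -0.003, 2.548]
force: [-10.1, -5.9, 3.6]
grip_width: -0.0001
finger_force: 4.9
```

```bash
python3 - <<'E'
from h import *;from workcell import bot
I=[]
for c,(x,y) in {"side":(235,170),"top":(250,160)}.items():
    f=bot.grab_frame(c);p=bot.observe()["position"];print(c,proj(f,p).round(1))
    I.append(cv2.resize(f["img"][y:y+80,x:x+90,::-1],None,fx=4.4,fy=4.4,interpolation=cv2.INTER_CUBIC))
cv2.imwrite("pics/c1.png",np.hstack(I))
E
```

```text
side [[279.7 215.9]]
top [[266.2 215.1]]
```

View pics/c1.png

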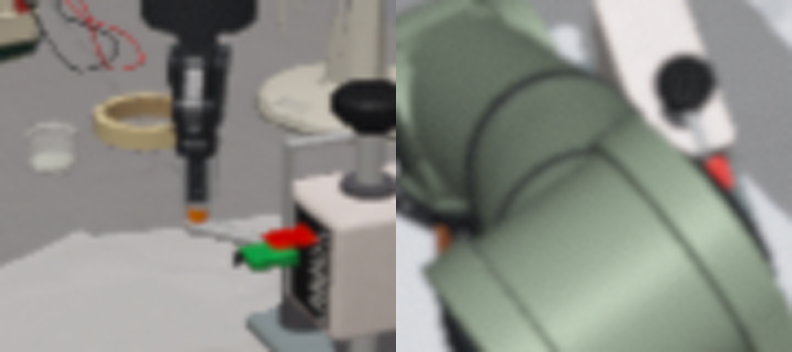

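The peg shows just below the finger, with the lever arm swung outward. The force is 12 N, so it is likely at the stop. I'll push slightly further to confirm.

Request:
apply_moves --claw '[0, 0, 0]' --xyz '[[-0.002, 0.004, 0], [0, 0, 0], [0, 0, 0]]' --twist '[[0, 0, 0], [0, 0, 0], [0, 0, 0]]'

```text
clock: 5.15
position: [0.58, 0.0648, 0.0913]
tool_rot: [-3.135, -0.005, 2.546]
force: [-24.4, -12.3, 9.4]
grip_width: -0.0001
finger_force: 12.5
```

Request:
apply_moves --claw '[0, 0, 0, 0, 0, 0, 0, 0, 0, 0, 0]' --xyz '[[0.002, -0.004, 0], [0.0044, -0.0112, 0], [0.0027, -0.0117, 0], [0.0009, -0.012, 0], [-0.0009, -0.012, 0], [-0.0027, -0.0117, 0], [-0.0044, -0.0112, 0], [0, -0.012, 0], [0, -0.01, 0], [0, 0, 0], [0, 0, 0]]' --twist '[[0, 0, 0], [0, 0, 0], [0, 0, 0], [0, 0, 0], [0, 0, 0], [0, 0, 0], [0, 0, 0], [0, 0, 0], [0, 0, 0], [0, 0, 0], [0, 0, 0]]'

```text
clock: 6.25
position: [0.5282, -0.0113, 0.0924]
tool_rot: [3.141, 0.0, 2.548]
force: [-0.4, -0.2, 0.9]
grip_width: -0.0001
finger_force: 0.0
```

Request:
apply_moves --claw '[0, 0, 0, 0, 0, 0]' --xyz '[[0, 0, -0.03], [0, 0, -0.045], [0, 0, -0.045], [0, 0, -0.045], [0, 0, -0.013], [0, 0, 0]]' --twist '[[0, 0, 0], [0, 0, 0], [0, 0, 0], [0, 0, 0], [0, 0, 0], [0, 0, 0]]'

```text
clock: 6.85
position: [0.5292, -0.0107, 0.2725]
tool_rot: [3.139, 0.003, 2.549]
force: [0.2, -0.2, -0.5]
grip_width: 0.0002
finger_force: 0.0
```

```bash
python3 - <<'E'
from h import *;from workcell import bot
f=bot.grab_frame("side");p=bot.observe()["position"];print(p,proj(f,p).round(1),[ (k,blob(f,k,b)) for k,b in (("orange",(272,286,205,236)),("black",(305,332,185,202)))])
E
```

```text
[ 0.52847315 -0.01079209  0.27078084] [[277.5 164.9]] [('orange', (array([277.79120879, 219.61538462]), array([276, 210,   5,  21]), np.int32(91))), ('black', (array([319.34337349, 193.70481928]), array([311, 188,  18,  13]), np.int32(166)))]
```

Request:
apply_moves --claw '[0, 0, 0, 0, 0, 0, 0, 0]' --xyz '[[-0.0264, -0.0154, 0], [-0.0264, -0.0154, 0], [-0.0264, -0.0154, 0], [-0.0264, -0.0154, 0], [0, 0, 0], [0, 0, 0.015], [0, 0, 0.013], [0, 0, 0]]' --twist '[[0, 0, 0], [0, 0, 0], [0, 0, 0], [0, 0, 0], [0, 0, 0], [0, 0, 0], [0, 0, 0], [0, 0, 0]]'

```text
clock: 7.7
position: [0.58, -0.1207, 0.2396]
tool_rot: [-3.14, -0.004, 2.549]
force: [0.1, -0.1, 0.2]
grip_width: 0.0002
finger_force: 0.0
```

```bash
python3 - <<'E'
from h import *;from workcell import bot
I=[]
for c,(x,y) in {"side":(270,150),"top":(270,140)}.items():
    f=bot.grab_frame(c);p=bot.observe()["position"];print(c,p.round(4),proj(f,p).round(1))
    I.append(cv2.resize(f["img"][y:y+90,x:x+80,::-1],None,fx=4.9,fy=4.9,interpolation=cv2.INTER_CUBIC))
cv2.imwrite("pics/c2.png",np.hstack(I))
E
```

```text
side [ 0.5805 -0.121   0.241 ] [[319.4 184.9]]
top [ 0.5809 -0.1212  0.2418] [[315.7 176.7]]
```

View pics/c2.png

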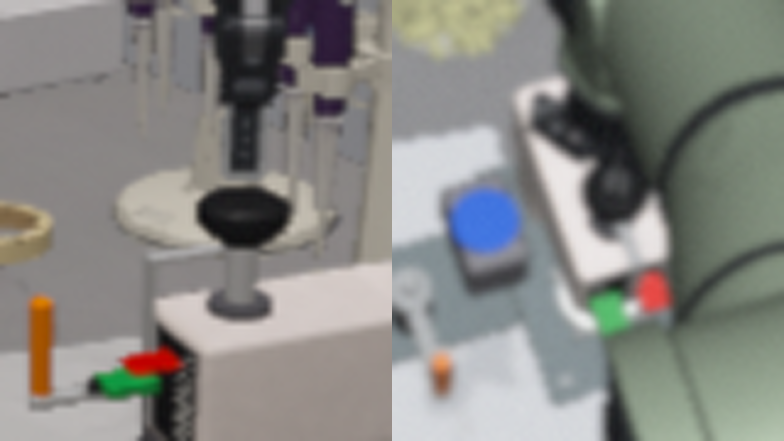

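The finger is centred over the knob, the pointer is at rest and the lever is home.

Request:
apply_moves --claw '[0, 0, 0, 0, 0, 0, 0, 0, 0, 0]' --xyz '[[0, 0, 0.004], [0, 0, 0.004], [0, 0, 0.004], [0, 0, 0.004], [0, 0, 0.004], [0, 0, 0.004], [0, 0, 0.002], [0, 0, 0], [0, 0, 0], [0, 0, 0]]' --twist '[[0, 0, 0], [0, 0, 0], [0, 0, 0], [0, 0, 0], [0, 0, 0], [0, 0, 0], [0, 0, 0], [0, 0, 0], [0, 0, 0], [0, 0, 0]]'

```text
clock: 8.8
position: [0.5812, -0.1216, 0.2165]
tool_rot: [3.141, 0.0, 2.548]
force: [-0.8, 1.4, 8.3]
grip_width: 0.0002
finger_force: 3.6
```

```bash
cat >m.py <<'E'
from h import *;from workcell import bot
Z=[];FZ=[];R=[]
for k in range(6):
    f=bot.grab_frame("side");s=bot.observe();Z.append(s["position"][2]);FZ.append(s["force"][2]);R.append(f["img"])
print("z",np.mean(Z),"Fz",np.mean(FZ))
f["img"]=np.mean(R,0).astype(np.uint8)
for k,b in(("red",(288,312,215,245)),("green",(283,306,220,238)),("black",(305,332,185,215)),("orange",(272,286,205,236))):
    q=blob(f,k,b);print(k,q[0].round(2),q[1],q[2])
cv2.imwrite("pics/m.png",cv2.resize(f["img"][205:255,275:325,::-1],None,fx=10,fy=10,interpolation=cv2.INTER_CUBIC))
E
python3 m.py
```

```text
z 0.21648437133902707 Fz 7.355861325328347
red [300.76 228.66] [295 226  12   6] 50
green [293.17 226.97] [290 225   9   6] 29
black [318.87 199.91] [311 195  18  11] 141
orange [277.79 219.62] [276 210   5  21] 91
```

View pics/m.png

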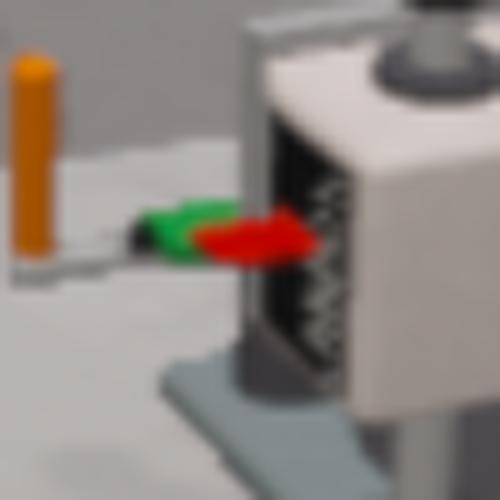

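```bash
sed -e '/^best/,$d' run.py > run2.py; cat >>run2.py <<'E'
# side view only; red z from TCP, xy of both from the first fit, yaw -0.14
p0=np.array([.5265,-.1266,.5325,-.0979,bot.observe()["position"][2]-.075,.1325,-.14])
def c2(v):
    p=p0.copy();p[0]+=v[0];p[1]+=v[1];p[2]+=v[0]+v[2];p[3]+=v[1];p[4]+=v[3];p[5]=v[4]
    return sum(((np.clip(a,0,1)-b)**2).sum() for a,b in zip(obs["side"],model(p,"side")))+(v[3]/.001)**2+(v[2]/.002)**2+(v[0]/.004)**2+(v[1]/.004)**2
for z in(.13,.134,.14):
    v=np.array([0,0,0,0,z]);r=minimize(c2,v,method="Nelder-Mead",options=dict(initial_simplex=np.vstack([v]+[v+.004*e for e in np.eye(5)]),maxfev=500))
    print(r.x.round(4),round(r.fun,2),"remaining mm",1e3*(p0[4]+r.x[3]-r.x[4]))
E
python3 run2.py
```

```text
[-1.500e-03  1.000e-04  4.000e-04 -3.000e-04  1.298e-01] 16.74 remaining mm 11.356151188335357
[-0.0012  0.0007  0.0003 -0.0004  0.1296] 16.54 remaining mm 11.538523709216125
[-0.0012  0.0005  0.0005 -0.0002  0.1297] 16.29 remaining mm 11.655911390286406
```

The close-up shows red overlapping the lower right of green. Its tip is slightly low in the image but it is nearer the camera, so perspective matters. I'll refine with a joint fit over all the views, allowing small camera offsets.

```bash
cat >run3.py <<'E'
from fit import *;from workcell import bot
import sys
fs=bot.grab_frame("side");zt=bot.observe()["position"][2];ft=bot.grab_frame("top")
O={"side":np.array([265,200]),"top":np.array([285,180])}
def ob(img,c):
    x,y=O[c];i=img[y:y+48,x:x+48].astype(float);r,g,b=i[...,0],i[...,1],i[...,2]
    bx={"side":(22,46,12,44),"top":(18,48,8,34)}[c];w=np.zeros((48,48));w[bx[2]:bx[3],bx[0]:bx[1]]=1
    # hue-based soft masks: saturation-normalised, so dark side faces count too
    mx=i.max(2)+1e-3;sr=np.clip((r-np.maximum(g,b))/mx/.75,0,1)*(np.abs(g-b)<45)*(mx>50);sg=np.clip((g-np.maximum(r,b))/mx/.65,0,1)*(mx>40)
    return sr*w,sg*w
rd=lambda n:cv2.imread(n)[:,:,::-1]
V=[("side",fs,ob(rd("pics/side0.png"),"side"),.155),("top",ft,ob(rd("pics/top0.png"),"top"),.155),("side",fs,ob(fs["img"],"side"),float(sys.argv[1]))]
def model(v,c,f,zr):
    xr,yr,xg,yg,zg=v[:5];yaw=-.14;R=np.array([[np.cos(yaw),-np.sin(yaw),0],[np.sin(yaw),np.cos(yaw),0],[0,0,1]]);s=v[5:7]*1000 if c=="side" else v[7:9]*1000
    r=mask(proj(f,box((0,0,0),(.026,.020,.004))@R.T+[xr,yr,zr])+s,O[c]);g=mask(proj(f,box((0,0,0),(.028,.022,.008))@R.T+[xg,yg,zg])+s,O[c])
    g[r>0]=0;k=lambda m:cv2.GaussianBlur(down(m),(0,0),.6);return k(r),k(g)
def cost(v,use):
    e=0
    for j in use:
        c,f,o,z=V[j];e+=sum(((a-b)**2).sum() for a,b in zip(o,model(v,c,f,z)))
    xp=np.cos(.14)*(v[2]-v[0])-np.sin(.14)*(v[3]-v[1])+.001
    return e+((v[5:9])**2).sum()/.001**2*.3+(xp/.0015)**2
for use in((0,1,2),(0,1),(1,2)):
  for z in(.131,.137):
    v=np.r_[.5265,-.1266,.5315,-.098,z,0,0,0,0];sx=np.vstack([v]+[v+e*(.003 if k<5 else .0006) for k,e in enumerate(np.eye(9))])
    r=minimize(cost,v,args=(use,),method="Nelder-Mead",options=dict(initial_simplex=sx,maxfev=1500,adaptive=True))
    print(use,r.x.round(4),round(r.fun,2),"drop",round(155-1e3*r.x[4],1))
E
python3 run3.py 0.1415
```

```text
(0, 1, 2) [ 5.266e-01 -1.256e-01  5.308e-01 -9.740e-02  1.316e-01 -1.000e-04
  4.000e-04 -0.000e+00 -7.000e-04] 37.94 drop 23.4
(0, 1, 2) [ 5.274e-01 -1.245e-01  5.317e-01 -9.610e-02  1.317e-01 -1.000e-04
  7.000e-04  4.000e-04 -8.000e-04] 38.2 drop 23.3
(0, 1) [ 5.275e-01 -1.257e-01  5.313e-01 -9.760e-02  1.325e-01 -4.000e-04
  3.000e-04  1.000e-04 -6.000e-04] 22.87 drop 22.5
(0, 1) [ 5.280e-01 -1.249e-01  5.319e-01 -9.650e-02  1.322e-01 -3.000e-04
  5.000e-04  4.000e-04 -5.000e-04] 22.94 drop 22.8
(1, 2) [ 5.274e-01 -1.254e-01  5.318e-01 -9.750e-02  1.310e-01 -4.000e-04
  5.000e-04  1.000e-04 -6.000e-04] 24.33 drop 24.0
(1, 2) [ 5.278e-01 -1.243e-01  5.315e-01 -9.670e-02  1.312e-01 -3.000e-04
  8.000e-04  2.000e-04 -7.000e-04] 24.51 drop 23.8
```

Request:
apply_moves --claw '[0, 0, 0, 0, 0, 0, 0]' --xyz '[[0, 0, 0.002], [0, 0, 0.002], [0, 0, 0.002], [0, 0, 0.002], [0, 0, 0.001], [0, 0, 0], [0, 0, 0]]' --twist '[[0, 0, 0], [0, 0, 0], [0, 0, 0], [0, 0, 0], [0, 0, 0], [0, 0, 0], [0, 0, 0]]'

```text
clock: 10.0
position: [0.5812, -0.1216, 0.2077]
tool_rot: [3.141, 0.0, 2.548]
force: [-3.3, 0.8, 10.7]
grip_width: 0.0
finger_force: 5.4
```

```bash
python3 m.py; python3 run3.py 0.1325; python3 - <<'E'
from fit import *;from workcell import bot
f=bot.grab_frame("side");print(bot.observe()["position"])
# outlines for red level with green
im=cv2.resize(f["img"][210:245,275:325,::-1],None,fx=12,fy=12,interpolation=cv2.INTER_CUBIC)
cv2.imwrite("pics/c3.png",im)
E
```

```text
z 0.20770730587770778 Fz 10.645965464579618
red [300.35 231.88] [294 229  13   6] 51
green [294.14 227.19] [290 225   9   6] 42
black [318.48 203.07] [310 198  18  11] 145
orange [277.79 219.62] [276 210   5  21] 91
(0, 1, 2) [ 5.274e-01 -1.253e-01  5.318e-01 -9.710e-02  1.305e-01 -4.000e-04
  2.000e-04  2.000e-04 -6.000e-04] 43.26 drop 24.5
(0, 1, 2) [ 5.277e-01 -1.241e-01  5.320e-01 -9.610e-02  1.307e-01 -2.000e-04
  5.000e-04  4.000e-04 -5.000e-04] 43.99 drop 24.3
(0, 1) [ 5.275e-01 -1.257e-01  5.313e-01 -9.760e-02  1.325e-01 -4.000e-04
  3.000e-04  1.000e-04 -6.000e-04] 22.87 drop 22.5
(0, 1) [ 5.280e-01 -1.249e-01  5.319e-01 -9.650e-02  1.322e-01 -3.000e-04
  5.000e-04  4.000e-04 -5.000e-04] 22.94 drop 22.8
(1, 2) [ 5.275e-01 -1.248e-01  5.317e-01 -9.710e-02  1.298e-01 -5.000e-04
  5.000e-04  3.000e-04 -7.000e-04] 28.77 drop 25.2
(1, 2) [ 5.281e-01 -1.239e-01  5.325e-01 -9.620e-02  1.294e-01 -4.000e-04
  5.000e-04  6.000e-04 -7.000e-04] 28.76 drop 25.6
[ 0.58125804 -0.1216099   0.2076958 ]
```

View pics/c3.png

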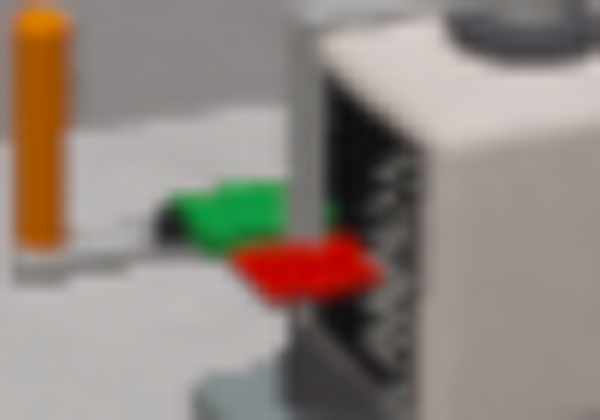

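Red's tip now sits lower-left-right offset from green by about (−4.5, −4) px. That matches the perspective shift expected when the two are level, so this agrees with the fit: 22.3 mm pressed against a 22.5 mm drop, and 24 mm at most. I'll hold here.

Request:
apply_moves --claw '[0, 0, 0, 0, 0, 0, 0, 0, 0, 0, 0, 0]' --xyz '[[0, 0, 0], [0, 0, 0], [0, 0, 0], [0, 0, 0], [0, 0, 0], [0, 0, 0], [0, 0, 0], [0, 0, 0], [0, 0, 0], [0, 0, 0], [0, 0, 0], [0, 0, 0]]' --twist '[[0, 0, 0], [0, 0, 0], [0, 0, 0], [0, 0, 0], [0, 0, 0], [0, 0, 0], [0, 0, 0], [0, 0, 0], [0, 0, 0], [0, 0, 0], [0, 0, 0], [0, 0, 0]]'

```text
clock: 11.65
position: [0.5813, -0.1216, 0.2077]
tool_rot: [3.141, 0.0, 2.548]
force: [-3.4, 1.6, 11.3]
grip_width: -0.0
finger_force: 5.4
```

```bash
python3 -c "
from workcell import bot
s=bot.observe();print(s['position'],s['force']);print(bot.job_done())"
```

```text
[ 0.58126829 -0.12163637  0.20771757] [-3.43154936  1.60769746 11.31661739]
the job is handed in; nothing more can be done
None
```

The job is handed in: the lever was swung to its stop and returned home, and the knob is held about 22.3 mm down at 11 N, against a marker drop I measured at about 22.5 mm; `job_done()` gave no verdict.

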